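# Lock a bayonet cap and tip the bottle for a leak check

## Task

Close the sample bottle with the orange cap while it stands in the green rack: push the cap down against its spring and, keeping it pushed, turn it clockwise until its grip bar lies in line with the row of bottles, like the bars of the two blue-capped bottles. Then, leaving the blue-capped bottles and the brown jar where they stand, take the bottle by its square white body, draw it out of the rack and, for a leak check, tip it at least 60 degrees from upright with the orange cap over the steel spill tray, cap and body 10 cm or more above the tray. Finish while holding it there in the gripper, still and in the air.

Things in the scene. Friction and masses are not known exactly. Their poses are not given: they have to be found in the camera images.
- bottle_mid (a point): Centre, half-way up the square part, of the bottle to close: white, 40 x 40 mm square, 72 mm tall to its flat shoulder (36 mm below and above this point). z runs up to the mouth, y along the row of bottles. It stands in a square pocket of the rack, 2 mm wider than itself and 24 mm deep, so it cannot turn there; 48 mm of the square part shows. A round neck carries the cap.
- bottle: The same bottle, origin at the centre of its underside, about 150 g. Its neck has two bayonet pins and a sprung seal in the mouth.
- cap_bar (a point): Centre of the grip bar on top of the orange cap: bar 34 mm long, 12 mm wide, 16 mm high (8 mm above and below this point). x runs along the bar, z up. At the start the bar is about 70 degrees anticlockwise (from above) of the row, this point 68 mm above bottle_mid; pushed down and turned about 70 degrees clockwise its x lies along the bottle's y; then locked, this point is 64 mm above bottle_mid.
- cap: The loose orange bayonet cap, 36 mm across, 16 mm high without the bar; origin at the centre of its underside. At first it sits unlocked on the neck, held up by the sprung seal (4 N, then 1 N more per mm). It can turn only when pushed 4.5 mm down or more; firm stop at 6.5 mm. A stop follows some 5 degrees past the locked place. Let go, it springs up 2 mm and stays locked.
- rack: Green plastic rack, fixed, 76 mm (x) by 290 mm (y), 30 mm high, origin at the centre of its underside. Three pockets in a row along y, at y = -92, 0 and 92 mm, one bottle in each; pocket floors 6 mm above the bench.
- tray: Shallow open steel spill tray, fixed, 200 mm (x) by 240 mm (y), rim 18 mm high, origin at the centre of its underside.
- closed_a: Bystander: a bottle of the same size with a locked blue cap (top of its bar 107 mm above its underside), loose in another pocket. Origin at the centre of its underside, bar along y.
- closed_b: Bystander: the other bottle with a locked blue cap, same as closed_a.
- jar: Bystander: loose brown glass jar with black lid, 56 mm across, 95 mm high, origin at the centre of its underside.
There are look-alikes about, which are no part of the job. Leave any purple look-alike of the bottle alone.

How it is judged:
By the outcome, as a careful person would: the job done as asked, in the order asked, and still so for the second after the job is handed in, while the arm keeps its last pose, push and grip.
It also fails if it takes over 45 s, if anything falls off the work surface, if the arm or the gripper's body presses on something with over 40 N, if the wrist force passes 120 N, or if a joint passes its speed limit or range.

## Robot

A 6-joint arm with a two-finger parallel gripper is mounted at the origin on the work surface. World frame = base frame: x ahead of the robot, y to its left, z up, the work surface at z = 0. Lengths are in mm, angles in degrees, forces in N, time in s.
With the tool pointing down it reaches from about 350 to 850 mm from the base axis. Payload 8.1 kg.
Tool frame: the origin (TCP) lies on the centre line of the jaws, within the pads' length; the fingertips stand 19 mm ahead of it and the grasp point (between the pads) is the TCP; z points along the fingers, y is the direction in which the jaws open and shut (so a half turn about z gives the same grasp; the last joint's range is limited). The gripper opens to 85 mm and grips with 20 to 120 N. Pads are 22 mm wide; open, the fingers measure 114 mm over their backs; the gripper's body (76 mm by 85 mm) begins 54 mm behind the grasp point. The pads swing forward as they close: fully open they stand 13 mm farther back than shut.
Start: joints at [-74.966, 7.471, 85.268, -0, 87.261, -4.893], TCP at [204.518, -564.072, 214.392] pointing down, gripper open.
Joint ranges: [-169.43, 169.43], [-51.17, 129.36], [1.28, 143.12], [-76.62, 256.62], [0, 156.53], [-152.29, 152.29]. Speed limits (degrees/s): [136.94, 136.94, 159.86, 180, 180, 180].

## Interface

Orientations are given as [roll, pitch, yaw] about the fixed x, y, z axes, in that order (R = Rz(yaw) Ry(pitch) Rx(roll)).
In Python, from bench import r, viewer gives the robot as it stands.
- The arm moves only by the tool carry_out, never from a script. Its argument "commands" is a list that holds one entry, the list of rows, each a list of 7 numbers: the finger opening in mm, from 0 to 85.4, then the shift along the tool's x, y, z in mm, then the turn, a rotation vector about the tool's x, y, z in degrees. A call has 1 to 5 rows; each row is the pose to reach, as a shift and turn from the pose commanded when the call began, along the tool's axes at that moment; what a row does not reach only later rows make up. A row lasts 1/8 s, in which the tool goes at most 62.5 mm and 10.7 degrees, less where a joint would pass 70% of its speed; a pose out of reach is approached as far as the arm can. A call with a gripper value outside its range is refused whole. The fingers move at their own pace and stop on an object; "grip_force" is the grip in N (left out, the last holds). Time passes only in rows, so rows that repeat a pose let the fingers close. It gives the time, the measured TCP pose, the force and the opening at its end, in the units of the state.
- r.sense(): the state, without advancing time (a new reading comes with each control period).
- viewer.snapshot(name): name is "scene" or "side" or "wrist"; returns the picture (400x640x3 uint8, red, green, blue); there is no depth.
- viewer.calibration(name): a dict with "camera_matrix" (3x3 intrinsics, pixels), "rvec" (rotation vector, rad) and "tvec" (3), from world to camera coordinates, as OpenCV has them. Camera axes: x right, y down, z forward; pixel columns grow to the right and rows downward; lengths in mm; the calibration is good to about 2 mm. A picture is of the moment at which its call begins: read the wrist's pose just before it. calibration takes no time and is no camera call; for the wrist camera it gives the pose at the moment of the call.
- r.hand_in(): hands the job in, once; it reports no verdict.
The state is a dict: "time": time; "joint_pos": joint angles; "qd": joint speeds; "joint_efforts": joint torques, N m; "tool_pos": TCP position; "tcp_rot": TCP orientation; "ft_force": force on the tool from outside, world axes, zero at the start; "wrist_torque": the same for the moment, N m; "finger_gap": finger opening in mm.
Only numpy, scipy, OpenCV 4.12 (cv2) and the standard library are available. Lean on these libraries where they do the work, as an engineer would, in place of code of your own. Each camera call takes 0.05 s, during which the arm holds its last target. There are 200 camera calls.

## Working session

There is one attempt and no reset: what is moved stays moved. The work goes in short steps, Python scripts to look and compute and a tool call to move; the robot and the scene stay as the last step left them, time stands still between calls to the robot, and variables do not carry over. Pictures are saved under pics/ and viewed, about 8 in all and at most 12, crops included, and the job is handed in when it is done.

Besides the shell and the picture viewer there is one more tool, called after "Request:" as name([rows], argument=value, ...), one row to a line, values as JSON. carry_out: Moves the arm, as the interface text tells. Its arguments: {"type":"object","properties":{"commands":{"type":"array","items":{"type":"array","items":{"type":"array","items":{"type":"number"}}}},"grip_force":{"type":"number"}},"required":["commands"]}

```bash
mkdir -p pics; ls
python3 - <<'E'
from bench import r, viewer
import cv2
for n in("scene","side"):
    p=viewer.snapshot(n); cv2.imwrite(f"pics/{n}0.png",p[:,:,::-1]); 
    c=viewer.calibration(n); print(n,c)
print(r.sense())
E
```

```text
pics
scene {'camera_matrix': array([[409.90733034,   0.        , 309.45188905],
       [  0.        , 409.90733034, 195.49635107],
       [  0.        ,   0.        ,   1.        ]]), 'rvec': array([ 2.11534307,  0.8806156 , -0.4425163 ]), 'tvec': array([-393.06724412, -191.7313188 , 1362.2742233 ])}
side {'camera_matrix': array([[377.78712773,   0.        , 310.71202844],
       [  0.        , 377.78712773, 201.32634905],
       [  0.        ,   0.        ,   1.        ]]), 'rvec': array([ 0.31588138, -2.77116327,  1.18604254]), 'tvec': array([570.00647141, 156.08187161, 699.38961557])}
{'time': 0.1, 'joint_pos': array([-7.49665900e+01,  7.51023438e+00,  8.53229753e+01,  1.98888784e-03,
        8.72631016e+01, -4.89534764e+00]), 'qd': array([-0.06805373, -0.01107515, -0.20466166,  0.03102284,  0.04084256,
       -0.00129718]), 'joint_efforts': array([ 8.21467329e-04, -5.70952678e+01, -5.01941335e+01, -1.73095332e-04,
        8.12761893e-03, -5.42389301e-06]), 'tool_pos': array([ 204.38420169, -563.55385536,  213.45568679]), 'tcp_rot': array([-1.79904210e+02, -1.01980295e-02,  1.99286524e+01]), 'ft_force': array([ 0.97851903,  0.10244659, -0.65812061]), 'wrist_torque': array([ 0.02166813,  0.04161144, -0.00488423]), 'finger_gap': 85.53871470640905}
```

View pics/scene0.png

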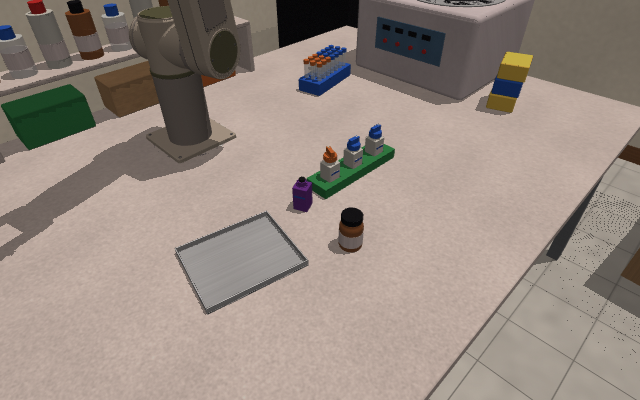

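View pics/side0.png

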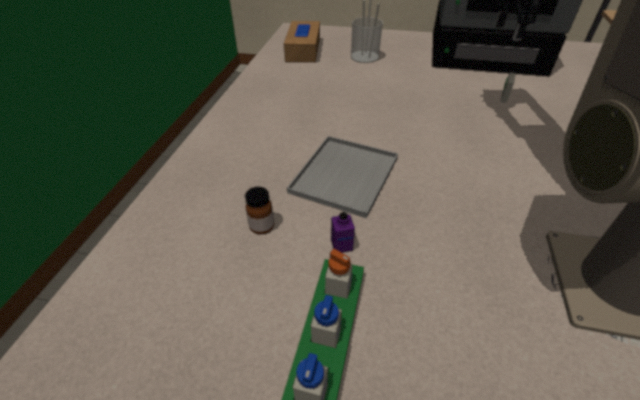

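The scene view shows the rack with the orange-capped bottle (330,165), blue caps at (353,150) and (375,137), the purple look-alike at (303,195), the jar at (351,230) and the tray near (240,260). The side view shows the orange cap at (340,264), blue caps at (327,312) and (311,373), and the tray near (344,175).

```bash
cat > h.py <<'E'
import numpy as np, cv2
from bench import r, viewer
def cal(n):
    c=viewer.calibration(n); R=cv2.Rodrigues(np.array(c["rvec"],float))[0]; return np.array(c["camera_matrix"]),R,np.array(c["tvec"],float).ravel()
def ray(C,px):
    K,R,t=C; d=R.T@np.linalg.solve(K,[px[0],px[1],1.]); return -R.T@t,d/np.linalg.norm(d)
def atz(C,px,z):
    o,d=ray(C,px); return o+d*(z-o[2])/d[2]
def proj(C,P):
    K,R,t=C; p=K@(R@np.array(P,float)+t); return p[:2]/p[2]
def tri(obs):
    A=np.zeros((3,3));b=np.zeros(3)
    for C,px in obs:
        o,d=ray(C,px);M=np.eye(3)-np.outer(d,d);A+=M;b+=M@o
    return np.linalg.solve(A,b)
E
python3 - <<'E'
import cv2,numpy as np
a=cv2.imread('pics/scene0.png')[112:202,290:400]; b=cv2.imread('pics/side0.png')[200:400,270:380]
a=cv2.resize(a,None,fx=4,fy=4,interpolation=3)
b=cv2.resize(b,None,fx=3,fy=3,interpolation=3)
o=np.zeros((600,780,3),np.uint8);o[:360,:440]=a;o[:600,445:775]=b
cv2.imwrite('pics/c1.png',o)
from h import *
S=cal("scene");D=cal("side")
for z,ps in((18,[(176,251),(266,213),(307,263),(208,309)]),):
    for p in ps: print('tray scene',atz(S,p,z).round(0))
for p in [(332,139),(398,156),(366,212),(289,188)]: print('tray side',atz(D,p,18).round(0))
for a,b in(((329,156),(340,262)),((353,144),(327,309)),((375,131),(312,370)),((351,215),(258,194)),((302,181),(343,216))): print(tri([(S,a),(D,b)]).round(0))
E
```

```text
tray scene [ 441. -307.   18.]
tray scene [486. -78.  18.]
tray scene [ 680. -121.   18.]
tray scene [ 627. -344.   18.]
tray side [ 606. -333.   18.]
tray side [ 426. -293.   18.]
tray side [479. -73.  18.]
tray side [ 666. -114.   18.]
[503. 133.  97.]
[507. 224.  96.]
[508. 318.  98.]
[696.  -1.  94.]
[519.  17.  86.]
```

View pics/c1.png

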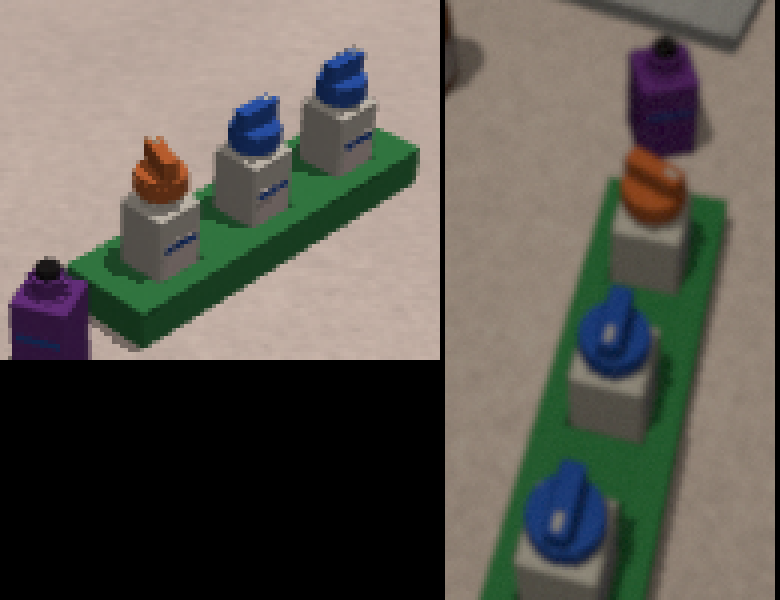

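Close up: the orange bar centre is at about scene (329,149.5) and side (340,256). The blue bars lie along the row. The rack runs roughly along world y, and the purple bottle is clear of it. Next I'll plan the transit.

```bash
cat >> h.py <<'E'
from scipy.spatial.transform import Rotation as Ro
def plan(p0,e0,p1,e1,n=1,show=True):
    """n equal legs; prints shift+turn of each leg in the tool axes at its start"""
    A=Ro.from_euler('xyz',e0,degrees=True);B=Ro.from_euler('xyz',e1,degrees=True);rv=(A.inv()*B).as_rotvec()/n
    d=(np.array(p1,float)-p0)/n; out=[]
    for i in range(n):
        print(A.inv().apply(d).round(1),np.degrees(rv).round(1)); A=A*Ro.from_rotvec(rv)
E
python3 - <<'E'
from h import *
S=cal("scene");D=cal("side")
print(tri([(S,(329,149.5)),(D,(340,256))]), atz(S,(329,149.5),112),atz(D,(340,256),112))
plan([204.5,-564.1,214.4],[180,0,19.93],[500,130,240],[180,0,160],3)
W=cal("wrist");R=Ro.from_euler('xyz',r.sense()["tcp_rot"],degrees=True)
print(R.inv().apply(ray(W,(320,200))[0]-r.sense()["tool_pos"]),R.inv().apply(ray(W,(320,200))[1]),W[0][0])
E
```

```text
[502.01701383 134.72000632 115.94843691] [497.27677985 139.14003386 112.        ] [502.80973987 131.97194898 112.        ]
[ 171.5 -183.9   -8.5] [  0.    0.  -46.7]
[251.5  -1.4  -8.5] [  0.    0.  -46.7]
[173.5 182.   -8.5] [  0.    0.  -46.7]
[  73.13646898   -0.17937242 -160.50350048] [-0.30650179  0.01314347  0.95177933] [346.43448339   0.         315.94408271]
```

Request:
carry_out([
  [[85, 34.3, -36.8, -1.7, 0, 0, -9.3], [85, 68.6, -73.6, -3.4, 0, 0, -18.7], [85, 102.9, -110.4, -5.1, 0, 0, -28], [85, 137.2, -147.1, -6.8, 0, 0, -37.4], [85, 171.5, -183.9, -8.5, 0, 0, -46.7]],
])

```text
time: 0.72
tool_pos: [303.3, -331.0, 222.5]
tcp_rot: [-180.0, -0.0, 66.9]
ft_force: [0.3, -0.4, 0.3]
finger_gap: 85.1
```

Request:
carry_out([
  [[85, 50.3, -0.3, -1.7, 0, 0, -9.3], [85, 100.6, -0.6, -3.4, 0, 0, -18.7], [85, 150.9, -0.8, -5.1, 0, 0, -28], [85, 201.2, -1.1, -6.8, 0, 0, -37.4], [85, 251.5, -1.4, -8.5, 0, 0, -46.7]],
])

```text
time: 1.35
tool_pos: [401.7, -99.7, 231.2]
tcp_rot: [-180.0, 0.0, 113.6]
ft_force: [0.8, -0.8, -0.7]
finger_gap: 85.0
```

Request:
carry_out([
  [[40, 34.7, 36.4, -1.7, 0, 0, -9.3], [40, 69.4, 72.8, -3.4, 0, 0, -18.7], [40, 104.1, 109.2, -5.1, 0, 0, -28], [40, 138.8, 145.6, -6.8, 0, 0, -37.4], [40, 173.5, 182, -8.5, 0, 0, -46.7]],
])

```text
time: 1.98
tool_pos: [500.2, 131.7, 239.6]
tcp_rot: [-180.0, -0.0, 160.3]
ft_force: [1.1, -0.2, -0.3]
finger_gap: 39.6
```

```bash
cat > look.py <<'E'
import sys
from h import *
s=r.sense(); W=cal("wrist"); p=viewer.snapshot("wrist"); n=sys.argv[1]
np.savez(f"pics/{n}.npz",K=W[0],R=W[1],t=W[2]); cv2.imwrite(f"pics/{n}.png",p[:,:,::-1])
for k in("time","tool_pos","tcp_rot","joint_pos","ft_force","finger_gap"): print(k,np.round(s[k],2))
E
python3 look.py w1
```

```text
time 1.98
tool_pos [500.18 131.74 239.58]
tcp_rot [-1.7998e+02 -2.0000e-02  1.6035e+02]
joint_pos [ 9.080e+00 -5.950e+00  9.619e+01 -1.000e-02  8.978e+01 -6.126e+01]
ft_force [ 1.1  -0.15 -0.32]
finger_gap 39.6
```

View pics/w1.png

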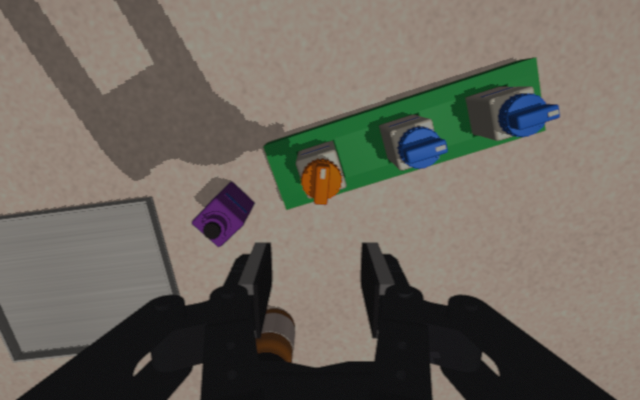

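Wrist view: orange cap at (322,183) with its bar nearly vertical in the image, i.e. along tool x. Blue caps are at (421,147) and (525,113), and the rack's near corner is at (287,208). Enlarging to measure.

Run:
```python
import cv2,numpy as np
a=cv2.imread('pics/w1.png'); c=cv2.resize(a[130:220,260:360],None,fx=6,fy=6,interpolation=3); cv2.imwrite('pics/w1c.png',c)
```

```text
(no output)
```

View pics/w1c.png

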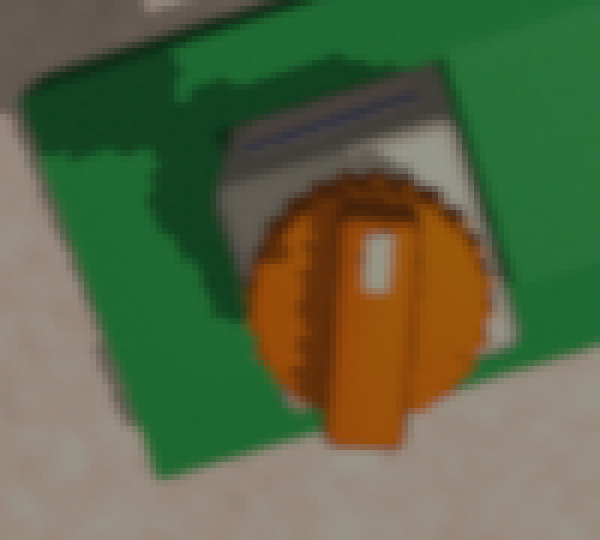

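The bar's top face runs from (379,220) to (364.5,448) in the crop. The rack's end edge runs from (22,97) to (160,478).

Run:
```python
from h import *
f=np.load('pics/w1.npz');W=(f['K'],f['R'],f['t'])
px=lambda p:(260+p[0]/6-.4,130+p[1]/6-.4)
g=lambda p,z:atz(W,px(p),z)
C=[g(p,118) for p in((340,220),(418,220),(326,447),(403,449))]
print(np.round(C,1)); a=(C[0]+C[1])/2;b=(C[2]+C[3])/2
print('bar centre',(a+b)/2,'len',np.linalg.norm(a-b),'w',np.linalg.norm(C[0]-C[1]),'ang',np.degrees(np.arctan2(*(a-b)[1::-1])))
L,Rr=g((248,310),98),g((490,310),98);print('cap dia',np.linalg.norm(L-Rr),(L+Rr)/2)
p,q=g((22,97),30),g((160,478),30);print('rack end',p,q,np.linalg.norm(p-q),np.degrees(np.arctan2(*(p-q)[1::-1])))
# far rack end corners in full picture and blue bars
for n,m,z in(((537,58),(545,128),30),):
    P,Q=atz(W,n,z),atz(W,m,z);print(P,Q)
for m in((421,149),(528,114)):print('blue',atz(W,m,113))
```

```text
[[487.2 135.7 118. ]
 [490.8 145.8 118. ]
 [517.7 122.6 118. ]
 [521.7 132.9 118. ]]
bar centre [504.33125686 134.26341172 118.        ] len 33.34479716958178 w 10.799191339854238 ang 157.10560938967112
cap dia 36.34935425996956 [505.71413788 133.64926387  98.        ]
rack end [465.03668877  83.20522383  30.        ] [540.56856611  80.48113489  30.        ] 75.58098408496654 177.93449883924455
[475.48777459 373.24048696  30.        ] [547.48743322 370.06797126  30.        ]
blue [503.67763026 222.36537437 113.        ]
blue [505.10824376 310.98762668 113.        ]
```

Bar centre is about (504.3,134.3), angle about 157.5°, length 33 mm and width 11 mm, which matches the given sizes. The row direction is about 88°. The rack geometry predicts (504.7,134.8), which agrees. Descending.

Request:
carry_out([
  [[34, -1.2, 2.8, 45, 0, 0, 1.2], [34, -2.4, 5.6, 90, 0, 0, 2.3], [34, -2.4, 5.6, 90, 0, 0, 2.3], [34, -2.4, 5.6, 90, 0, 0, 2.3]],
])

```text
time: 2.52
tool_pos: [504.7, 134.5, 151.4]
tcp_rot: [180.0, 0.1, 157.7]
ft_force: [0.1, -0.1, 0.5]
finger_gap: 34.0
```

```bash
python3 look.py w2
python3 - <<'E'
from h import *
f=np.load('pics/w2.npz');W=(f['K'],f['R'],f['t'])
c=np.array([504.5,134.4]);u=lambda a:np.array([np.cos(np.radians(a)),np.sin(np.radians(a))])
P=[np.r_[c+s*17*u(157.5)+t*6*u(67.5),118] for s,t in((1,1),(1,-1),(-1,-1),(-1,1))]
a=cv2.imread('pics/w2.png'); print(np.round([proj(W,p) for p in P]))
a=cv2.resize(a[100:400,140:500],None,fx=2,fy=2,interpolation=3)
for p in P:
    x=(proj(W,p)-[140,100]+.5)*2; cv2.circle(a,tuple(int(v) for v in x),2,(255,255,0),-1)
cv2.imwrite('pics/w2c.png',a)
E
```

```text
time 2.52
tool_pos [504.71 134.47 151.42]
tcp_rot [1.7997e+02 6.0000e-02 1.5774e+02]
joint_pos [  9.29  -2.45 102.13  -0.    80.26 -58.45]
ft_force [ 0.1  -0.05  0.49]
finger_gap 34.02
[[328. 192.]
 [307. 192.]
 [307. 245.]
 [327. 246.]]
```

View pics/w2c.png

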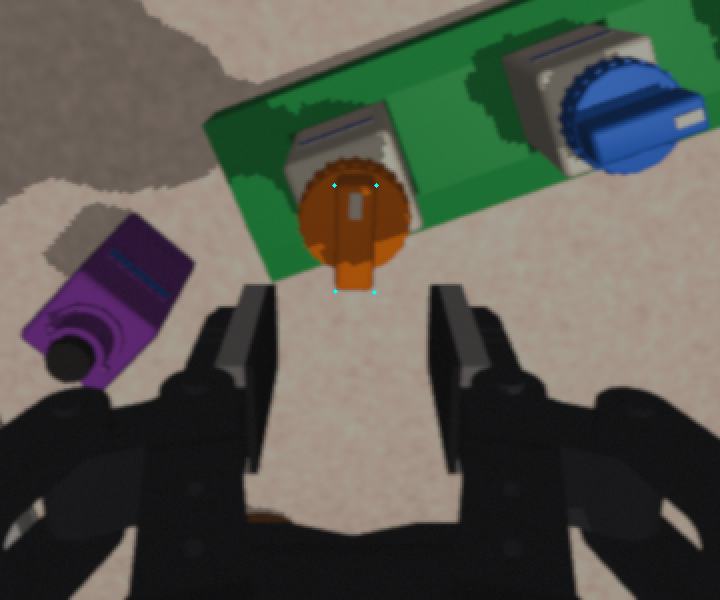

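The predicted bar corners (cyan) fall on the bar, and it is centred between the jaws, so I'll descend and grip.

Request:
carry_out([
  [[34, 0, 0, 27, 0, 0, 0], [34, 0, 0, 27, 0, 0, 0], [5, 0, 0, 27, 0, 0, 0], [5, 0, 0, 27, 0, 0, 0], [5, 0, 0, 27, 0, 0, 0]],
], grip_force=60)

```text
time: 3.2
tool_pos: [504.7, 134.6, 123.9]
tcp_rot: [180.0, 0.1, 157.7]
ft_force: [-0.3, -0.6, 0.2]
finger_gap: 5.1
```

Request:
carry_out([
  [[5, 0, 0, 2, 0, 0, 0], [5, 0, 0, 4, 0, 0, 0], [5, 0, 0, 5.5, 0, 0, 0], [5, 0, 0, 5.5, 0, 0, 0]],
])

```text
time: 3.7
tool_pos: [503.9, 134.5, 117.1]
tcp_rot: [-180.0, -0.0, 157.7]
ft_force: [0.6, 1.5, 0.4]
finger_gap: 5.0
```

The gap of 5 mm shows the bar is not in the jaws, so I'll look before going on.

```bash
python3 look.py w3
python3 - <<'E'
from h import *
p=viewer.snapshot("side")[:,:,::-1]; q=viewer.snapshot("scene")[:,:,::-1]; w=cv2.imread('pics/w3.png')
o=np.zeros((600,800,3),np.uint8)
o[:300,:400]=cv2.resize(p[220:320,280:413],(400,300),interpolation=3)
o[300:,:400]=cv2.resize(q[100:200,280:413],(400,300),interpolation=3)
o[:480,400:]=cv2.resize(w[100:340,220:420],(400,480),interpolation=3)
cv2.imwrite('pics/c3.png',o)
E
```

```text
time 3.7
tool_pos [503.91 134.47 117.06]
tcp_rot [-1.7998e+02 -3.0000e-02  1.5773e+02]
joint_pos [  9.31  -0.73 104.16  -0.    76.61 -58.42]
ft_force [0.58 1.51 0.41]
finger_gap 5.01
```

View pics/c3.png

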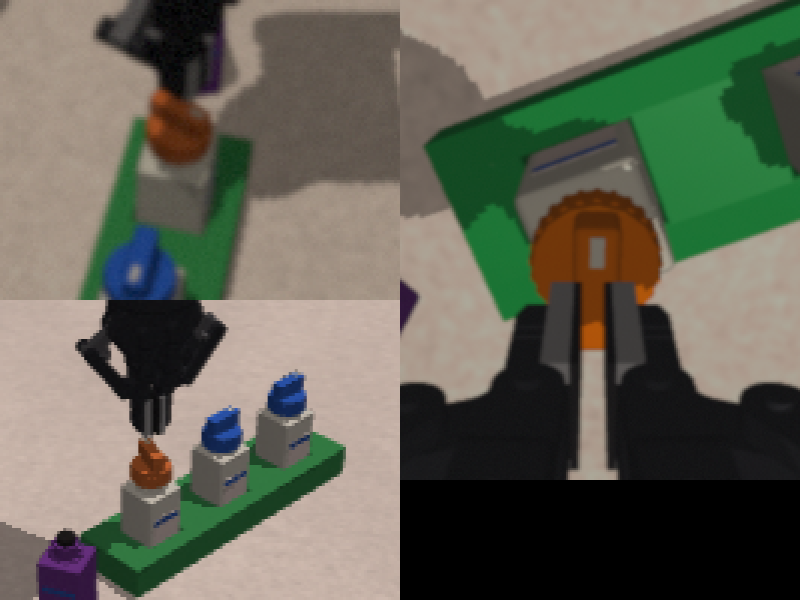

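Run:
```python
from h import *
S=cal("scene");D=cal("side")
print('tip',tri([(S,(330,144.3)),(D,(341.7,251.7))]))
W=cal("wrist"); s=r.sense();print(s["tool_pos"])
for P in([504,134.5,118],[504,134.5,108],[504,134.5,98]): print(P,proj(S,P),proj(D,P),proj(W,P))
# wrist tip pixels
t=[(220+(592-400)/2,100+285/2)]
f=np.load('pics/w3.npz');W=(f['K'],f['R'],f['t'])
R=Ro.from_euler('xyz',s["tcp_rot"],degrees=True)
for x in(-11,0,11):
  for z in(-5,0,10,19): print(x,z,proj(W,s["tool_pos"]+R.apply([x,0,z])).round(1))
print(t)
```

```text
tip [500.45969934 137.98350398 130.43121544]
[504.14683843 134.52053272 117.38233187]
[504, 134.5, 118] [329.66587985 149.22233397] [339.12592    254.77298236] [317.36818746 244.05594329]
[504, 134.5, 108] [329.61589247 152.43224796] [338.93158822 258.58102245] [317.31736098 235.99853838]
[504, 134.5, 98] [329.56648395 155.60499067] [338.74150796 262.30575167] [317.27154594 228.73558595]
-11 -5 [317.8 268.8]
-11 0 [317.7 263.9]
-11 10 [317.7 255. ]
-11 19 [317.6 247.8]
0 -5 [317.8 248.8]
0 0 [317.8 244.4]
0 10 [317.7 236.4]
0 19 [317.6 229.8]
11 -5 [317.8 228. ]
11 0 [317.8 224.2]
11 10 [317.7 217. ]
11 19 [317.7 211.2]
[(316.0, 242.5)]
```

The fingers closed above the bar. Pad geometry in the wrist pictures puts the fingertips about 14–19 mm *behind* the reported TCP, not 19 mm ahead of it, and the fixed cameras agree with roughly 12 mm. So the TCP report or commands seem offset by about 33 mm along z. I'll trust the pictures and feel for contact: open to 26, go down, then find the cap by force in small steps.

Request:
carry_out([
  [[26, 0, 0, 0, 0, 0, 0], [26, 0, 0, 0, 0, 0, 0], [26, 0, 0, 8, 0, 0, 0], [26, 0, 0, 16, 0, 0, 0], [26, 0, 0, 16, 0, 0, 0]],
])

```text
time: 4.47
tool_pos: [503.2, 134.4, 100.0]
tcp_rot: [-179.9, -0.1, 157.7]
ft_force: [0.6, -0.8, -0.2]
finger_gap: 26.2
```

```bash
python3 look.py w4
python3 - <<'E'
from h import *
p=viewer.snapshot("side")[:,:,::-1]; q=viewer.snapshot("scene")[:,:,::-1]; w=cv2.imread('pics/w4.png')
o=np.zeros((600,800,3),np.uint8)
o[:300,:400]=cv2.resize(p[225:285,300:380],(400,300),interpolation=3)
o[300:,:400]=cv2.resize(q[120:180,290:370],(400,300),interpolation=3)
o[:480,400:]=cv2.resize(w[100:340,220:420],(400,480),interpolation=3)
cv2.imwrite('pics/c4.png',o)
E
```

```text
time 4.47
tool_pos [503.16 134.37  99.98]
tcp_rot [-1.7993e+02 -1.2000e-01  1.5773e+02]
joint_pos [  9.31   0.26 105.05   0.    74.83 -58.42]
ft_force [ 0.62 -0.83 -0.23]
finger_gap 26.15
```

View pics/c4.png

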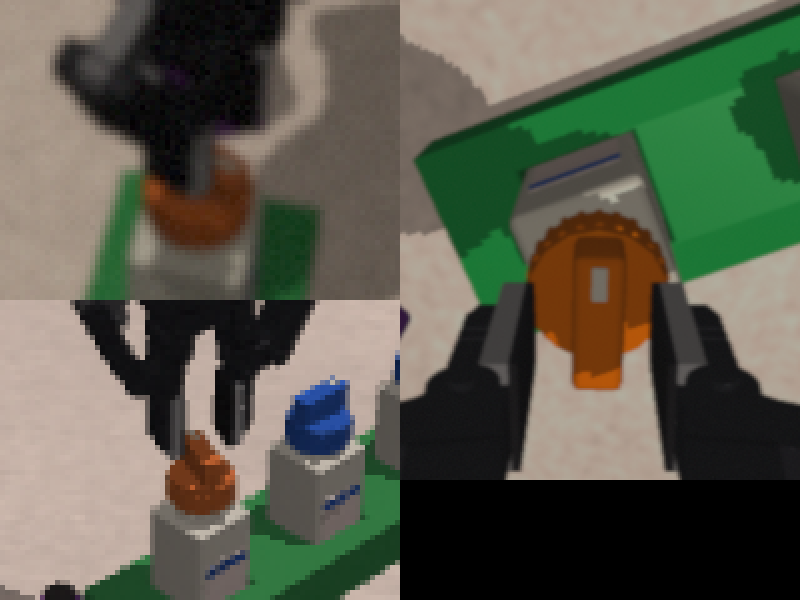

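The jaws now straddle the bar, with the tips a few millimetres below its top (scene crop, left tip (170,450) against bar top (195,432)). I'll keep descending and feel for the cap.

Request:
carry_out([
  [[26, 0, 0, 4, 0, 0, 0], [26, 0, 0, 7, 0, 0, 0], [26, 0, 0, 7, 0, 0, 0]],
])

```text
time: 5.0
tool_pos: [503.8, 134.5, 94.0]
tcp_rot: [-180.0, -0.0, 157.7]
ft_force: [0.6, 0.0, -0.1]
finger_gap: 26.0
```

Request:
carry_out([
  [[26, 0, 0, 2, 0, 0, 0], [26, 0, 0, 2, 0, 0, 0]],
])

```text
time: 5.25
tool_pos: [504.1, 134.5, 92.3]
tcp_rot: [-180.0, -0.0, 157.7]
ft_force: [-0.4, -0.2, -1.1]
finger_gap: 25.9
```

Request:
carry_out([
  [[26, 0, 0, 2, 0, 0, 0], [26, 0, 0, 2, 0, 0, 0]],
])

```text
time: 5.5
tool_pos: [504.0, 134.5, 90.2]
tcp_rot: [-180.0, -0.0, 157.7]
ft_force: [0.1, 0.4, -0.1]
finger_gap: 25.7
```

Request:
carry_out([
  [[5, 0, 0, 0, 0, 0, 0], [5, 0, 0, 0, 0, 0, 0], [5, 0, 0, 0, 0, 0, 0]],
], grip_force=70)

```text
time: 5.88
tool_pos: [504.3, 134.6, 90.6]
tcp_rot: [180.0, 0.0, 157.7]
ft_force: [0.3, 0.2, 0.3]
finger_gap: 9.8
```

Request:
carry_out([
  [[5, 0, 0, 0, 0, 0, 0], [5, 0, 0, 1, 0, 0, 0], [5, 0, 0, 2, 0, 0, 0], [5, 0, 0, 2, 0, 0, 0]],
])

```text
time: 6.38
tool_pos: [504.4, 134.6, 88.7]
tcp_rot: [180.0, 0.0, 157.7]
ft_force: [-2.4, -0.1, 5.0]
finger_gap: 9.7
```

The bar is held at a steady 9.7 mm gap, and 5 N after 2 mm matches the spring. Pushing on.

Request:
carry_out([
  [[5, 0, 0, 1.5, 0, 0, 0], [5, 0, 0, 3, 0, 0, 0], [5, 0, 0, 3.8, 0, 0, 0], [5, 0, 0, 3.8, 0, 0, 0]],
])

```text
time: 6.88
tool_pos: [504.6, 134.6, 85.4]
tcp_rot: [180.0, 0.1, 157.7]
ft_force: [-1.6, 0.3, 8.5]
finger_gap: 9.8
```

Request:
carry_out([
  [[5, 0, 0, 0.6, 0, 0, 0], [5, 0, 0, 1.2, 0, 0, 0], [5, 0, 0, 1.2, 0, 0, 0]],
])

```text
time: 7.25
tool_pos: [504.7, 134.6, 84.4]
tcp_rot: [180.0, 0.1, 157.7]
ft_force: [-2.3, 0.1, 9.1]
finger_gap: 9.8
```

Request:
carry_out([
  [[5, 0, 0, 0.6, 0, 0, 0], [5, 0, 0, 0.6, 0, 0, 5], [5, 0, 0, 0.6, 0, 0, 10], [5, 0, 0, 0.6, 0, 0, 10]],
])

```text
time: 7.75
tool_pos: [505.2, 134.7, 84.1]
tcp_rot: [179.9, 0.1, 147.7]
ft_force: [-2.2, -0.6, 9.4]
finger_gap: 9.6
```

```bash
python3 -c "
from h import *
s=r.sense();print(s['wrist_torque'],s['ft_force'],s['tcp_rot'],s['tool_pos'],s['finger_gap'])"
```

```text
[-0.07643792  0.2458933  -0.0264194 ] [-2.22202015 -0.60758705  9.44476884] [1.79916419e+02 9.75860289e-02 1.47655021e+02] [505.16518796 134.68779451  84.11409458] 9.559868983301756
```

The z torque is low (0.03 N m), so the cap turns freely. Continuing.

Request:
carry_out([
  [[5, 0, 0, 0, 0, 0, 8], [5, 0, 0, 0, 0, 0, 16], [5, 0, 0, 0, 0, 0, 24], [5, 0, 0, 0, 0, 0, 32], [5, 0, 0, 0, 0, 0, 40]],
])

```text
time: 8.38
tool_pos: [505.4, 134.7, 84.3]
tcp_rot: [179.8, 0.0, 107.5]
ft_force: [-0.5, -0.1, 8.7]
finger_gap: 9.7
```

Request:
carry_out([
  [[5, 0, 0, 0, 0, 0, 7], [5, 0, 0, 0, 0, 0, 14], [5, 0, 0, 0, 0, 0, 20], [5, 0, 0, 0, 0, 0, 20]],
])

```text
time: 8.88
tool_pos: [505.5, 134.8, 84.3]
tcp_rot: [179.8, -0.0, 87.6]
ft_force: [-1.4, 0.4, 9.5]
finger_gap: 10.1
```

```bash
python3 -c "
from h import *
s=r.sense();print(s['wrist_torque'],s['ft_force'],s['tcp_rot'],s['tool_pos'],s['finger_gap'])"
```

```text
[ 0.07347406  0.08407583 -0.07420078] [-1.36988043  0.43629488  9.52205186] [ 1.79837084e+02 -4.01129669e-02  8.76397252e+01] [505.46288686 134.81438646  84.28382763] 10.069077250456298
```

Request:
carry_out([
  [[5, 0, 0, 0, 0, 0, 2], [5, 0, 0, 0, 0, 0, 3], [5, 0, 0, 0, 0, 0, 3]],
])

```text
time: 9.25
tool_pos: [505.5, 134.8, 84.3]
tcp_rot: [179.8, -0.0, 84.7]
ft_force: [0.1, 0.2, 9.7]
finger_gap: 10.0
```

```bash
python3 -c "
from h import *
s=r.sense();print(s['wrist_torque'],s['ft_force'],s['tcp_rot'],s['tool_pos'],s['finger_gap'])"
```

```text
[0.05186364 0.18457284 0.06366563] [0.0621311  0.18276839 9.72031741] [ 1.79838438e+02 -4.47389890e-02  8.47155740e+01] [505.46371265 134.77197211  84.26614841] 10.03097066193667
```

Opening and rising to check the bar.

Request:
carry_out([
  [[30, 0, 0, 0, 0, 0, 0], [40, 0, 0, 0, 0, 0, 0], [40, 0, 0, -30, 0, 0, -3], [40, 0, 0, -60, 0, 0, -3], [40, 0, 0, -60, 0, 0, -3]],
])

```text
time: 9.88
tool_pos: [505.8, 134.7, 145.2]
tcp_rot: [179.8, -0.0, 87.7]
ft_force: [0.1, 0.4, -0.0]
finger_gap: 40.0
```

```bash
python3 look.py w5
python3 - <<'E'
import cv2
w=cv2.imread('pics/w5.png'); cv2.imwrite('pics/c5.png',cv2.resize(w[60:340,140:500],None,fx=2.1,fy=2.1,interpolation=3))
E
```

```text
time 9.88
tool_pos [505.83 134.74 145.22]
tcp_rot [ 1.7976e+02 -5.0000e-02  8.7720e+01]
joint_pos [  9.31  -2.18 102.53  -0.    79.4   11.58]
ft_force [ 0.1   0.4  -0.04]
finger_gap 39.97
```

View pics/c5.png

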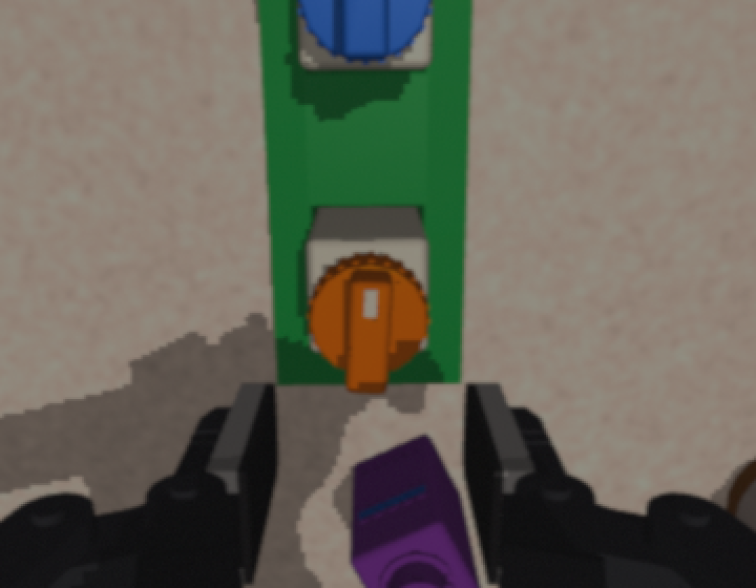

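Bar now in line with the row to within about 2° (crop axis (370,280) to (366.5,390)), the cap sits lower, and the neighbours are untouched. Now I'll descend to the body, slowly at the end. Using the observed offset (true grasp point ≈ reported z + 33), I'm aiming for reported z ≈ 36.

Request:
carry_out([
  [[62, 0, -0.8, 0, 0, 0, 0], [62, 0, -0.8, 0, 0, 0, 0], [62, 0, -0.8, 45, 0, 0, 0], [62, 0, -0.8, 85, 0, 0, 0], [62, 0, -0.8, 85, 0, 0, 0]],
])

```text
time: 10.55
tool_pos: [499.4, 133.9, 53.6]
tcp_rot: [-179.5, 0.1, 87.7]
ft_force: [-0.4, 0.5, -0.3]
finger_gap: 61.9
```

Request:
carry_out([
  [[62, 0, 0, 8, 0, 0, 0], [62, 0, 0, 16, 0, 0, 0], [62, 0, 0, 16, 0, 0, 0]],
])

```text
time: 10.92
tool_pos: [503.6, 134.6, 42.1]
tcp_rot: [180.0, -0.0, 87.7]
ft_force: [0.5, 0.6, 0.8]
finger_gap: 62.0
```

```bash
python3 look.py w6
python3 - <<'E'
from h import *
p=viewer.snapshot("side")[:,:,::-1]; q=viewer.snapshot("scene")[:,:,::-1]; w=cv2.imread('pics/w6.png')
o=np.zeros((600,800,3),np.uint8)
o[:300,:400]=cv2.resize(p[225:300,300:400],(400,300),interpolation=3)
o[300:,:400]=cv2.resize(q[110:185,280:380],(400,300),interpolation=3)
o[:480,400:]=cv2.resize(w[100:340,220:420],(400,480),interpolation=3)
cv2.imwrite('pics/c6.png',o)
f=np.load('pics/w5.npz');W=(f['K'],f['R'],f['t'])
px=lambda a,b:(140+a/2.1-.25,60+b/2.1-.25)
for z in(118,114):
    C=[atz(W,px(*p),z) for p in((349,281),(391,281),(346,391),(387,391))];a=(C[0]+C[1])/2;b=(C[2]+C[3])/2
    print(z,'len',np.linalg.norm(a-b),'ang',np.degrees(np.arctan2(*(a-b)[1::-1])),(a+b)/2)
    C=[atz(W,px(*p),30) for p in((277,384),(258,0),(461,384),(472,0))];print('rack edges',[np.degrees(np.arctan2(*(C[i+1]-C[i])[1::-1])) for i in(0,2)])
E
```

```text
time 10.92
tool_pos [503.56 134.59  42.08]
tcp_rot [179.98  -0.    87.73]
joint_pos [  9.33   4.26 107.5   -0.    68.21  11.6 ]
ft_force [0.49 0.62 0.82]
finger_gap 62.03
118 len 32.496923704920704 ang 85.97567061931265 [504.47324301 135.68582566 118.        ]
rack edges [np.float64(88.17965690962029), np.float64(88.3083178237656)]
114 len 33.18911053782512 ang 85.97567061931267 [504.41963618 134.13209678 114.        ]
rack edges [np.float64(88.17965690962029), np.float64(88.3083178237656)]
```

View pics/c6.png

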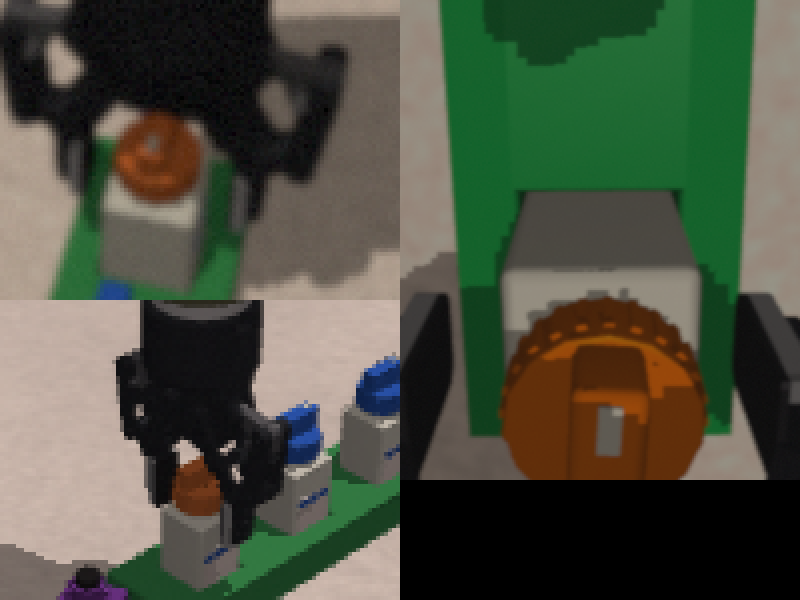

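The tips are at about z 60 on either side of the body, with nothing touching. The bar is at 86° against the row's 88°, which is fine. I'll go 7 mm lower, then close.

Request:
carry_out([
  [[62, 0, 0, 3.5, 0, 0, 0], [62, 0, 0, 7, 0, 0, 0], [62, 0, 0, 7, 0, 0, 0]],
])

```text
time: 11.45
tool_pos: [502.9, 134.5, 34.3]
tcp_rot: [-179.9, 0.0, 87.7]
ft_force: [0.0, -0.0, -0.2]
finger_gap: 61.9
```

Request:
carry_out([
  [[30, 0, 0, 0, 0, 0, 0], [30, 0, 0, 0, 0, 0, 0], [30, 0, 0, 0, 0, 0, 0], [30, 0, 0, 0, 0, 0, 0]],
], grip_force=60)

```text
time: 11.95
tool_pos: [503.8, 134.6, 35.1]
tcp_rot: [179.9, -0.0, 87.7]
ft_force: [1.6, 0.1, 1.4]
finger_gap: 38.8
```

Gripped: gap 38.8 mm, bearing in mind that the 12 mm bar read 9.8. Drawing it out gently.

Request:
carry_out([
  [[30, 0, 0, -6, 0, 0, 0], [30, 0, 0, -14, 0, 0, 0], [30, 0, 0, -24, 0, 0, 0], [30, 0, 0, -36, 0, 0, 0], [30, 0, 0, -50, 0, 0, 0]],
])

```text
time: 12.58
tool_pos: [503.0, 134.5, 85.7]
tcp_rot: [-180.0, 0.0, 87.7]
ft_force: [0.3, -0.5, -2.0]
finger_gap: 39.1
```

Request:
carry_out([
  [[30, 0, 0, -20, 0, 0, 0], [30, 0, 0, -45, 0, 0, 0], [30, 0, 0, -75, 0, 0, 0], [30, 0, 0, -105, 0, 0, 0], [30, 0, 0, -130, 0, 0, 0]],
])

```text
time: 13.2
tool_pos: [503.4, 134.6, 217.0]
tcp_rot: [179.9, -0.0, 87.7]
ft_force: [-0.4, -0.0, -2.0]
finger_gap: 39.1
```

Request:
carry_out([
  [[30, 0, 0, -10, 0, 0, 0], [30, 0, 0, -10, 0, 0, 0]],
])

```text
time: 13.45
tool_pos: [503.6, 134.6, 225.5]
tcp_rot: [179.9, -0.0, 87.7]
ft_force: [0.3, 0.1, -2.6]
finger_gap: 39.2
```

```bash
python3 look.py w7
python3 - <<'E'
from h import *
s=r.sense(); p0=s["tool_pos"]; A=Ro.from_euler('xyz',s["tcp_rot"],degrees=True)
S=cal("scene");D=cal("side")
print('tray c',np.mean([[433,-300],[482,-76],[673,-118],[617,-338]],axis=0))
az=-20.7;u=np.array([np.cos(np.radians(az)),np.sin(np.radians(az)),0]);t=np.array([-u[1],u[0],0])
az0=np.degrees(np.arctan2(p0[1],p0[0]));print('az0',az0)
B=Ro.from_rotvec(np.radians(70)*-t)*Ro.from_euler('z',np.radians(az-az0))*A
cap=np.array([551,-208,300.]); zt=B.as_matrix()[:,2]
# cap centre lies ~ 60 mm behind reported TCP along tool z: rep z 35 when cap at ~94
tcp=cap+59*zt; print('target tcp',tcp,B.as_euler('xyz',degrees=True),'zt',zt)
# leg1: tool down to radius of tcp at height; leg2 tilt. use combined legs with slerp of yaw then tilt
M=Ro.from_euler('z',np.radians(az-az0))*A
mid=np.array([551,-208,270.])
def leg(p,R,q,Q): print(R.inv().apply(q-p).round(1),np.degrees((R.inv()*Q).as_rotvec()).round(1))
leg(p0,A,mid,M)
T=[Ro.from_rotvec(np.radians(a)*-t)*M for a in(0,35,70)]
m2=(mid+tcp)/2
leg(mid,T[0],m2,T[1]);leg(m2,T[1],tcp,T[2])
print(s["ft_force"],s["wrist_torque"])
p=viewer.snapshot("side")[:,:,::-1]; q=viewer.snapshot("scene")[:,:,::-1]
cv2.imwrite('pics/c7.png',np.vstack([cv2.resize(p[150:350,200:450],(500,400)),cv2.resize(q[100:200,270:520],(500,200))]))
E
```

```text
time 13.45
tool_pos [503.61 134.63 225.47]
tcp_rot [ 1.7993e+02 -2.0000e-02  8.7730e+01]
joint_pos [ 9.33 -5.12 96.88  0.   88.17 11.6 ]
ft_force [ 0.3   0.09 -2.62]
finger_gap 39.2
tray c [ 551.25 -208.  ]
az0 14.973444516460956
target tcp [ 602.85382123 -227.58632183  279.78720154] [110.89812479 -16.17354282  63.23639351] zt [ 0.87887833 -0.33197156 -0.3425898 ]
[-340.4   61.5  -45.7] [ 0.   0.  35.7]
[ 8.2 26.5 -4.9] [-33.4  10.4  -0. ]
[ 7.6 24.4 11.9] [-33.4  10.4  -0. ]
[-0.28703028 -0.56292072 -1.54840916] [-0.00567392  0.02166558  0.02961257]
```

The bottle is out (gap 39.2 mm, about 1.5–2.6 N extra weight). Carrying it to the tray upright, then tilting.

Request:
carry_out([
  [[30, -25, 4.5, -3.4, 0, 0, 2.6], [30, -65, 11.8, -8.7, 0, 0, 6.8], [30, -105, 19, -14.1, 0, 0, 11], [30, -140, 25.3, -18.8, 0, 0, 14.7], [30, -170.2, 30.8, -22.9, 0, 0, 17.9]],
])

```text
time: 14.22
tool_pos: [526.8, -38.0, 246.5]
tcp_rot: [-179.9, 0.0, 69.7]
ft_force: [-0.1, 0.1, -1.8]
finger_gap: 39.2
```

Request:
carry_out([
  [[30, -30, 16, -4.5, 0, 0, 3.5], [30, -67, 36, -10, 0, 0, 7.8], [30, -104, 55.5, -15.6, 0, 0, 12.2], [30, -135, 72, -20.3, 0, 0, 15.8], [30, -152.6, 81.5, -22.9, 0, 0, 17.9]],
])

```text
time: 14.85
tool_pos: [550.8, -209.5, 269.3]
tcp_rot: [-179.9, 0.0, 51.8]
ft_force: [-0.2, 0.5, -1.8]
finger_gap: 38.9
```

Request:
carry_out([
  [[30, 1, 3.3, -0.6, -4.2, 1.3, 0], [30, 2.9, 9.3, -1.7, -11.7, 3.6, 0], [30, 4.9, 15.9, -2.9, -20, 6.2, 0], [30, 6.8, 22.1, -4.1, -27.9, 8.7, 0], [30, 8.2, 26.5, -4.9, -33.4, 10.4, 0]],
])

```text
time: 15.48
tool_pos: [576.6, -217.0, 274.3]
tcp_rot: [146.1, -9.9, 55.0]
ft_force: [-0.1, 0.5, -2.2]
finger_gap: 39.2
```

Request:
carry_out([
  [[30, 1.4, 4.4, 2.1, -6, 1.9, 0], [30, 3.3, 10.5, 5.1, -14.3, 4.5, 0], [30, 5.1, 16.5, 8, -22.6, 7, 0], [30, 6.8, 22, 10.7, -30.1, 9.4, 0], [30, 7.6, 24.4, 11.9, -33.4, 10.4, 0]],
])

```text
time: 16.1
tool_pos: [607.8, -227.4, 280.3]
tcp_rot: [111.7, -16.2, 63.2]
ft_force: [0.6, 1.2, -2.0]
finger_gap: 38.8
```

```bash
python3 look.py w8
python3 - <<'E'
from h import *
p=viewer.snapshot("side")[:,:,::-1]; q=viewer.snapshot("scene")[:,:,::-1]
cv2.imwrite('pics/c8.png',np.vstack([cv2.resize(p[60:260,170:470],(450,300)),cv2.resize(q[80:330,150:525],(450,300))]))
s=r.sense();z=Ro.from_euler('xyz',s["tcp_rot"],degrees=True).as_matrix()[:,2];print('zt',z,'tilt',np.degrees(np.arccos(-z[2])),'cap',s["tool_pos"]-59*z,'base',s["tool_pos"]+29*z,s["qd"].round(2))
E
```

```text
time 16.1
tool_pos [ 607.8  -227.43  280.32]
tcp_rot [111.66 -16.22  63.16]
joint_pos [-30.62 -40.1  143.13  50.02  12.37 -35.6 ]
ft_force [ 0.63  1.22 -1.99]
finger_gap 38.84
zt [ 0.87534102 -0.32612919 -0.35695636] tilt 69.08660686017603 cap [ 556.63569152 -208.04757849  301.80618319] base [ 633.66570158 -236.74694699  270.39402316] [-0.   -0.28 -0.6  -7.4   1.51  6.43]
```

View pics/c8.png

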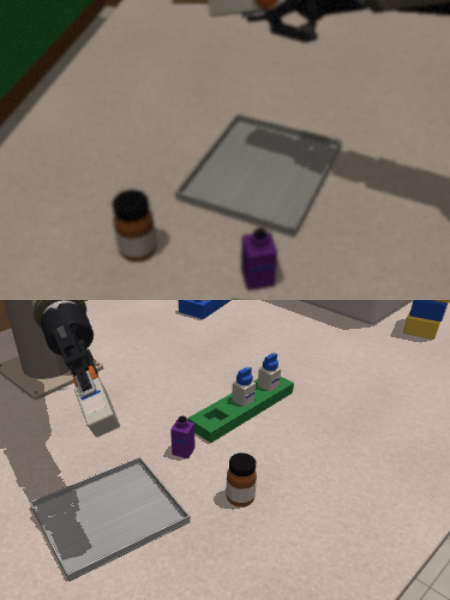

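The bottle is tipped about 69° over the tray with the jar, purple bottle and blue-capped bottles unmoved. But joint 3 sits at its range limit (143.13), so I'll move outward right away to relieve it.

Run:
```python
from h import *
s=r.sense();A=Ro.from_euler('xyz',s["tcp_rot"],degrees=True)
print(A.inv().apply([33,-12,0]).round(1),s["joint_pos"].round(2))
S=cal("scene");z=A.as_matrix()[:,2];print(proj(S,s["tool_pos"]-59*z),proj(S,s["tool_pos"]-0*z),proj(S,s["tool_pos"]+29*z))
```

```text
[ 4.  11.9 32.8] [-30.63 -40.01 142.94  49.27  12.6  -34.77]
[222.48024919 147.95397972] [232.22203782 173.40289395] [237.2735768  186.59925729]
```

The projections match the picture: predicted base (237,187) against about (236,187) seen. Moving 35 mm outward.

Request:
carry_out([
  [[30, 1, 3, 8.2, 0, 0, 0], [30, 2, 6, 16.4, 0, 0, 0], [30, 3, 9, 24.6, 0, 0, 0], [30, 4, 11.9, 32.8, 0, 0, 0], [30, 4, 11.9, 32.8, 0, 0, 0]],
])

```text
time: 16.88
tool_pos: [641.8, -239.5, 282.0]
tcp_rot: [111.8, -16.2, 63.2]
ft_force: [0.3, 0.9, -1.6]
finger_gap: 39.2
```

Request:
carry_out([
  [[30, 0, 0, 0, 0, 0, 0], [30, 0, 0, 0, 0, 0, 0], [30, 0, 0, 0, 0, 0, 0], [30, 0, 0, 0, 0, 0, 0]],
])

```text
time: 17.38
tool_pos: [641.5, -240.2, 282.7]
tcp_rot: [111.6, -16.2, 63.2]
ft_force: [0.3, 0.3, -1.4]
finger_gap: 38.6
```

Run:
```python
from h import *
s=r.sense();z=Ro.from_euler('xyz',s["tcp_rot"],degrees=True).as_matrix()[:,2]
for k in("time","tool_pos","tcp_rot","joint_pos","qd","ft_force","finger_gap"): print(k,np.round(s[k],2))
cap=s["tool_pos"]-59*z
print('tilt',np.degrees(np.arccos(-z[2])),'cap',cap,'base',s["tool_pos"]+29*z)
T=np.float32([[441,-307],[486,-78],[680,-121],[627,-344]]);T2=np.float32([[426,-293],[479,-73],[666,-114],[606,-333]])
print('inside tray by',cv2.pointPolygonTest((T+T2)/2,(float(cap[0]),float(cap[1])),True))
q=viewer.snapshot("scene")[:,:,::-1]; p=viewer.snapshot("side")[:,:,::-1]; w=viewer.snapshot("wrist")[:,:,::-1]
cv2.imwrite('pics/c9.png',np.hstack([cv2.resize(q[110:310,160:310],(450,600),interpolation=3),np.vstack([cv2.resize(w,(350,219)),cv2.resize(p[0:200,220:460],(350,292)),np.zeros((89,350,3),np.uint8)])]))
```

```text
time 17.38
tool_pos [ 641.49 -240.19  282.73]
tcp_rot [111.63 -16.21  63.17]
joint_pos [-29.52 -30.73 137.37  63.02   9.46 -48.55]
qd [-0.07  0.11 -0.03  0.21 -0.03 -0.27]
ft_force [ 0.3   0.26 -1.39]
finger_gap 38.63
tilt 69.268526646162 cap [ 589.80752765 -220.85150863  303.6158618 ] base [ 666.89091278 -249.69187793  272.46486125]
inside tray by 55.001014531064534
```

View pics/c9.png

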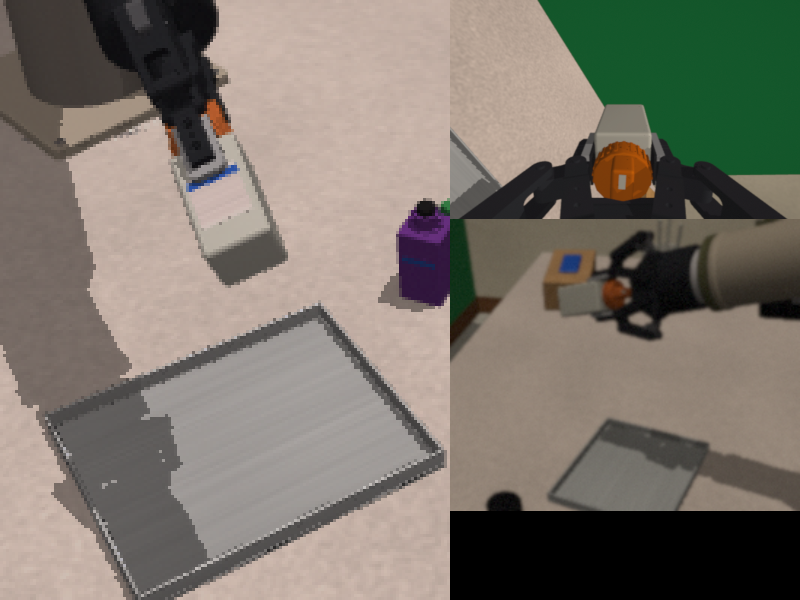

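The last views show the bottle held firmly and tipped 69°, with the cap still on and its bar lined up in the wrist view. The arm is still, with all joints inside their ranges. Handing in.

```bash
python3 -c "
from bench import r
print(r.hand_in())"
```

```text
the job is handed in; nothing more can be done
None
```

I closed the orange cap, drew the bottle out of the rack and handed the job in with it tipped over the tray. The simulator gave no verdict.

- **Closing:** I gripped the bar, pushed it down to about 9.5 N (roughly 5.5 mm of spring travel) and turned it about 73° clockwise while pushed. Afterwards the bar measured 86°, against 88° for the row. I saw the cap sitting lower in one picture. I took the lock from that, the push and the turn, and did not test it separately.
- **Final hold:** The bottle is tipped about 69°. The cap is near (590, -221, 304) mm, about 55 mm inside the tray outline, and the body is over 20 cm above it. The arm was still at 17.4 s, and the finger gap was steady at about 39 mm. The bottle's base hangs past the tray's outer edge; only the cap is over it.
- **Bystanders:** The blue-capped bottles, brown jar and purple bottle looked untouched in the last pictures that showed them.

Three things did not go cleanly:
- **TCP height:** The fingertips were about 14–19 mm behind the reported TCP, not 19 mm ahead as stated. My first grip closed above the bar without touching it; I corrected it by pictures and by feel.
- **Joint 3:** Its reading touched 143.13° for a moment, against a limit of 143.12°. I moved outward at once, and it ended at 137.4°.
- **Finger gap:** It read 1–2 mm under the true widths (9.8 for the 12 mm bar, 39 for the 40 mm body).

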